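Move the child-safe cap to the new plant-feed bottle

TASK

The brown plant-feed bottle is empty. First lift the loose orange dust cover off the new green bottle and set it knob up in the blue saucer; then press and twist the white child-safe cap off the brown bottle and lock it on the green one, pressing down and turning clockwise until its lugs have caught and it stays down by itself. Leave the other things on the desk where they are.

Things in the scene. Friction and masses are not known exactly. Their poses are not given: they have to be found in the camera images.
- old_bottle: Empty brown bottle in a round marble foot (96 mm across, 22 mm high), fixed. Origin: centre of the foot's underside, on the desk; z up; x points to a yellow mark. Body 70 mm across; cream collar 74 mm across, its top at 100 mm; above it the neck, 35 mm across, solid rim at 127 mm. The cap starts locked on it, blue bars at the red marks (underside 110 mm, top 138 mm high).
- old_bottle_gap (a point): Mouth of one of three gaps between the neck's ledges, at a yellow mark on the collar: 21.5 mm out on the bottle's x axis, 118 mm up. Gaps are 66 degrees wide, centred at 0, 120, -120 degrees about z; only there can the cap's lugs pass up or down. To unlock: press the cap down 6 mm, turn it 60 degrees anticlockwise seen from above (bars to yellow marks) while pressed, lift straight up.
- old_bottle_lock (a point): Middle of a locked lug place, at a red mark: -60 degrees about z from the bottle's x axis (others at 60 and 180), 21.5 mm out, 114 mm up, under a ledge 54 degrees long (underside 116, top 120 mm up, out to 22.5 mm radius). Seen from above, the ledge's anticlockwise end has a catch tooth hanging 4.5 mm (to 111.5 mm), its clockwise end a full stop: the lug has about 5 degrees of play each way.
- old_bottle_pad (a joint): Black spring pad (22 mm across) in the brown bottle's neck, 900 N/m: travel in m, growing downward, 0 as the locked cap holds it (about 3 N). Pressing the cap 4.5 mm below its locked height (7 N) clears the teeth, 6 mm takes 8.5 N; it bottoms on the rim at 7 mm. Unpressed, its top is 137.5 mm above the desk.
- new_bottle: Full green bottle in a marble foot, fixed; neck, collar, yellow and red marks, ledges and sizes as on the brown one. Origin: centre of the foot's underside, on the desk; z up; x points to a yellow mark. The orange dust cover lies loosely on its neck. Lowered on at the yellow marks, the cap meets the spring pad when its underside is 113.5 mm up.
- new_bottle_gap (a point): As on the brown bottle: mouth of a gap at a yellow mark, on the green bottle's x axis, 21.5 mm out, 118 mm up; the others at 120 and -120 degrees. To lock: lower the cap with its bars at the yellow marks, press until its underside is 104 mm above the desk (8.5 N), turn 60 degrees clockwise seen from above (bars to red marks), let go: it rises to 110 mm.
- new_bottle_lock (a point): As on the brown bottle: middle of a locked lug place, at a red mark, -60 degrees about z from the green bottle's x axis, 21.5 mm from its axis, 114 mm above the desk; the others at 120 degree spacing.
- new_bottle_pad (a joint): The same black spring pad in the green bottle's neck, 900 N/m: travel in m, growing downward, 0 when free (top 137.5 mm above the desk), 0.0035 under a locked cap, 0.0095 with the cap pressed 6 mm below that.
- cap: White child-safe cap, loose, about 30 g: 54 mm across, 28 mm tall, skirt 3 mm thick, closed top 4 mm thick. Origin: centre of its open underside; z up to the closed top. Three lugs inside (8.4 mm wide, 2 to 6 mm above the underside, in to 19 mm radius) at 0, 120, -120 degrees about z from its x axis, each shown by a blue bar on top and side. All alike: any lug may go in any gap.
- cap_lug0 (a point): Middle of the cap's lug on its x axis, 21.5 mm out, 4 mm above the underside.
- cap_lug1 (a point): The same for the lug at 120 degrees.
- cap_lug2 (a point): The same for the lug at -120 degrees.
- cover: Orange dust cover, loose, 30 g: a round cover 52 mm across and 14 mm tall, open below, with a round knob 18 mm across and 22 mm tall on its top (36 mm in all). Origin: centre of its open underside, z up. It just lies on the green bottle's spring pad, knob up: underside about 127 mm and top of the knob about 163 mm above the desk; lift it straight up by the knob.
- saucer: Blue saucer, fixed on the desk: inner floor 5 mm above the desk and about 106 mm across, rim 130 mm across and 13 mm high. Origin: centre of its underside.
- flask: Bystander: tall black flask with steel cap, 70 mm across, 259 mm tall, standing at the back; origin at the centre of its base. Leave it alone.
- succulent: Bystander: terracotta pot with a succulent, 68 mm across, about 80 mm tall with leaves; origin at the base centre.
- seedling: Bystander: terracotta pot with a green seedling, 68 mm across, about 80 mm tall with leaves; origin at the base centre.
- jar: Bystander: amber glass jar with steel lid, 64 mm across, 85 mm tall; origin at the base centre.
- mug: Bystander: white mug, 76 mm across, 85 mm tall, with a handle at its own +y side; origin at the base centre.
- mister: Bystander: grey bottle with black cap and paper label, 60 mm across, 150 mm tall (no marble foot, no cream collar); origin at the base centre.
- brush: Bystander: small brush 150 mm long lying on the desk; origin at its middle underneath.
There are look-alikes about, which are no part of the job. There is more than one size of the cap; the one meant has the size given above.

How it is judged:
By the outcome, as a careful person would: the job done as asked, in the order asked, and still so for the second after the job is handed in, with the robot touching nothing.
It also fails if it takes over 61 s, if anything falls off the work surface, if the arm or the gripper's body presses on something with over 40 N, if the wrist force passes 120 N, or if a joint passes its speed limit or range.

ROBOT

A 6-joint arm with a two-finger parallel gripper is mounted at the origin on the work surface. World frame = base frame: x ahead of the robot, y to its left, z up, the work surface at z = 0. Lengths are in m, angles in degrees, forces in N, time in s.
With the tool pointing down it reaches from about 0.375 to 0.9 m from the base axis. Payload 3.1 kg.
Tool frame: the origin (TCP) lies at the very end of the fingers, on their centre line; the grasp point (between the pads) lies 19 mm behind it; z points along the fingers, y is the line along which they close (so a half turn about z gives the same grasp; the last joint's range is limited). The gripper opens to 87 mm and grips with 3 to 60 N. Pads are 19 mm wide; open, the fingers measure 117 mm over their backs; the gripper's body (75 mm by 190 mm) begins 51 mm behind the grasp point.
Start: joints at [-78.925, 30.224, 82.088, -0, 67.689, -10.227], TCP at [0.227, -0.582, 0.223] pointing down, gripper open.
Joint ranges: [-176.69, 176.69], [-43.24, 126.21], [12.49, 139.97], [-82, 262], [0, 151.66], [-163.58, 163.58]. Speed limits (degrees/s): [159.86, 159.86, 180, 180, 180, 180].

INTERFACE

Orientations are given as a 3x3 rotation matrix whose columns are the frame's x, y, z axes.
In Python, from rig import * gives the robot as it stands.
- The arm moves only by the tool jog_arm, never from a script. Its arguments are lists of equal length, an entry for each row: "delta_pos": the shift along the world's x, y, z in cm, a list of three; "turn": the turn about the world's z in degrees; "grip": the closure, from 0 (fully open) to 1 (shut). In form: {"delta_pos": [[x, y, z], ...], "turn": [turn, ...], "grip": [grip, ...]}. A call has 1 to 12 rows; each row is the pose to reach, as a shift and turn from the pose commanded when the call began; what a row does not reach only later rows make up. A row lasts 1/8 s, in which the tool goes at most 62.5 mm and 10.7 degrees, less where a joint would pass 70% of its speed; a pose out of reach is approached as far as the arm can. A call with a gripper value outside its range is refused whole. The fingers move at their own pace and stop on an object; the grip force is fixed at half the most. Time passes only in rows, so rows that repeat a pose let the fingers close. It gives the time, the measured TCP pose, the force, the opening and the grip force at its end, in the units of the state.
- read_state(): the state, without advancing time (a new reading comes with each control period).
- capture(name): name is "scene" or "side" or "wrist"; returns a dict with "color" (400x640x3 uint8, blue, green, red), "fovy" (degrees; the focal length in pixels is half the picture's height over the tangent of half this angle, whatever the lens; pixels are square), "cx", "cy" (the principal point, pixels), "k1" (the pictures are not rectified: a ray, as slopes to the right and down, at radius r is drawn at 1 + k1 r^2 times it, then the intrinsics apply), "camera_from_world" (4x4, takes a point from world to camera coordinates). Camera axes: x right, y up, looking along -z (the intrinsics and any distortion apply to the point x, -y, -z); pixel columns grow to the right and rows downward; lengths in m; the calibration is good to about 2 mm. A picture is of the moment at which its call begins. There is no depth.
- hand_in(): hands the job in; it is judged then, once.
The state is a dict: "time_s": time; "joint_positions": joint angles; "qvel": joint speeds; "tau": joint torques, N m; "position": TCP position; "tcp_rot": TCP orientation; "force": force on the tool from outside, world axes, zero at the start; "moment": the same for the moment, N m; "opening": opening from 0.0 (shut) to 1.0 (fully open); "grasp_force": force on a finger pad.
Only numpy, scipy, OpenCV 4.12 (cv2) and the standard library are available. Lean on these libraries where they do the work, as an engineer would, in place of code of your own. Each camera call takes 0.05 s, during which the arm holds its last target. There are 200 camera calls.

## Working session

There is one attempt and no reset: what is moved stays moved. The work goes in short steps, Python scripts to look and compute and a tool call to move; the robot and the scene stay as the last step left them, time stands still between calls to the robot, and variables do not carry over. Pictures are saved under pics/ and viewed, at most 10 in all, crops included, and the job is handed in when it is done.

Besides the shell and the picture viewer there is one more tool, called after "Request:" by a JSON object that holds its "fn" and its "kwargs", one argument or row to a line. jog_arm: Moves the arm, as the interface text tells. Its arguments: {"type":"object","properties":{"delta_pos":{"type":"array"},"turn":{"type":"array"},"grip":{"type":"array"}},"required":["delta_pos","turn","grip"]}

```bash
ls; mkdir -p pics; cat > h.py <<'E'
from rig import *
import numpy as np, cv2, json, pickle
def shot(n,f):
    c=capture(n); pickle.dump(c,open(f'pics/{f}.pkl','wb')); cv2.imwrite(f'pics/{f}.png',c['color']); return c
def load(f): return pickle.load(open(f'pics/{f}.pkl','rb'))
def K(c):
    f=200/np.tan(np.radians(c['fovy']/2)); return f,c['cx'],c['cy'],c['k1']
def proj(c,p):
    f,cx,cy,k=K(c); M=np.array(c['camera_from_world']); q=np.atleast_2d(p)@M[:3,:3].T+M[:3,3]
    s=np.c_[q[:,0],-q[:,1]]/-q[:,2:]; s=s*(1+k*(s**2).sum(1,keepdims=True)); return s*f+[cx,cy]
def onz(c,uv,z):
    f,cx,cy,k=K(c); M=np.array(c['camera_from_world']); d=(np.atleast_2d(uv)-[cx,cy])/f; s=d.copy()
    for _ in range(30): s=d/(1+k*(s**2).sum(1,keepdims=True))
    r=np.c_[s[:,0],-s[:,1],-np.ones(len(s))]@M[:3,:3]; o=-M[:3,:3].T@M[:3,3]
    return o+r*((z-o[2])/r[:,2:])
def crop(c,x,y,w,h,k,f):
    cv2.imwrite(f'pics/{f}.png',cv2.resize(c['color'][y:y+h,x:x+w],None,fx=k,fy=k,interpolation=cv2.INTER_CUBIC))
E
python3 - <<'E'
from h import *
a=shot('scene','a');b=shot('side','b');w=shot('wrist','w')
for c in(a,b,w):
    M=c['camera_from_world'];print(c['fovy'],c['cx'],c['cy'],c['k1'],-M[:3,:3].T@M[:3,3])
print(read_state())
E
```

```text
pics
47.213386302007855 323.25488676204697 198.78500205712692 0.03985782889380616 [ 1.43623783 -0.4415826   0.95152538]
43.890900961053475 322.56580443142974 195.4782378114418 -0.0943876721771979 [-0.0828424   0.99953897  1.00854004]
64.1527816013415 314.2248459731158 202.4746171301648 -0.01696767641296559 [ 0.29131998 -0.55736283  0.38462407]
{'time_s': 0.15, 'joint_positions': array([-7.89246639e+01,  3.02665892e+01,  8.21376695e+01, -1.48319868e-03,
        6.76864928e+01, -1.02266940e+01]), 'qvel': array([ 0.02785296, -0.14548382, -0.2516907 ,  0.01332472, -0.02067992,
        0.04163327]), 'tau': array([ 2.65790968e-04, -4.40431273e+01, -1.76841903e+01,  6.33968879e-02,
        5.52794896e-02, -9.90024864e-05]), 'position': array([ 0.22697603, -0.58176099,  0.22180822]), 'tcp_rot': array([[ 9.31674821e-01,  3.63293160e-01, -3.27770759e-04],
       [ 3.63293217e-01, -9.31673568e-01,  1.54981044e-03],
       [ 2.57660179e-04, -1.56299625e-03, -9.99998745e-01]]), 'force': array([-1.44887233, -0.27241687,  0.10781731]), 'moment': array([-0.01615088, -0.01778593,  0.00990582]), 'grasp_force': 0.0, 'opening': 1.0019627586787425}
```

View pics/a.png

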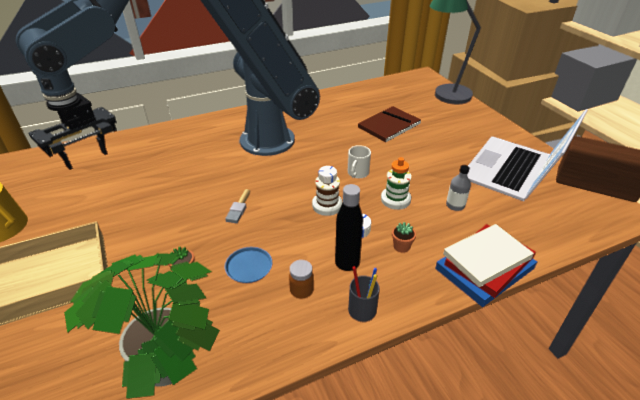

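View pics/b.png

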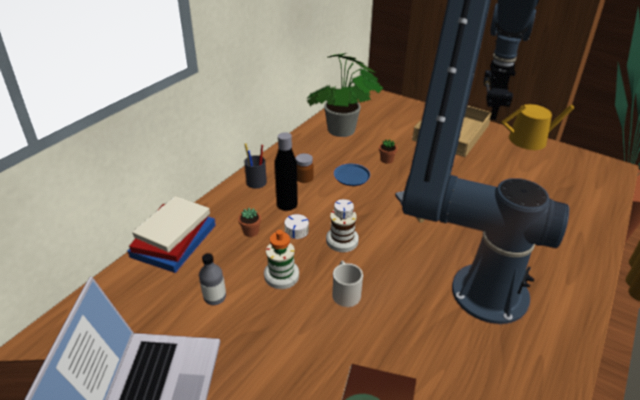

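Scene view: brown bottle with white cap at (327,175), green bottle with orange cover at (399,165), saucer (249,264), flask (348,230). Candidates for the cap: the one on the brown bottle (scene 327,175; side 344,208) and a loose white cap on the desk (side 296,227; scene 365,225). I choose the one locked on the brown bottle. The mister (458,190) has no marble foot, so it isn't one of the bottles.

```bash
python3 - <<'E'
from h import *
a=load('a');b=load('b')
A=cv2.resize(a['color'][150:220,300:430],None,fx=6,fy=6,interpolation=cv2.INTER_CUBIC)[:, :780]
B=cv2.resize(b['color'][190:295,255:385],None,fx=6,fy=6,interpolation=cv2.INTER_CUBIC)
cv2.imwrite('pics/a1.png',A);cv2.imwrite('pics/b1.png',B[:600])
for n,uv,z,c in [('brown',(327,175),.138,a),('brown',(344,208),.138,b),('green',(401,164),.155,a),('green',(281,236),.155,b),('saucer',(249,264),.009,a),('saucer',(352,174),.009,b),('flask',(351,190),.259,a),('flask',(285,137),.259,b)]: print(n,onz(c,uv,z).round(3))
E
```

```text
brown [[0.465 0.033 0.138]]
brown [[0.431 0.055 0.138]]
green [[0.528 0.247 0.155]]
green [[0.497 0.26  0.155]]
saucer [[ 0.587 -0.26   0.009]]
saucer [[ 0.58  -0.263  0.009]]
flask [[ 0.688 -0.011  0.259]]
flask [[ 0.67  -0.001  0.259]]
```

View pics/a1.png

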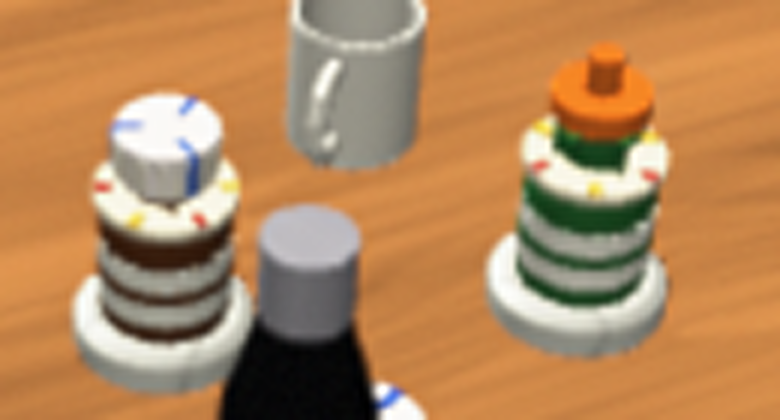

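View pics/b1.png

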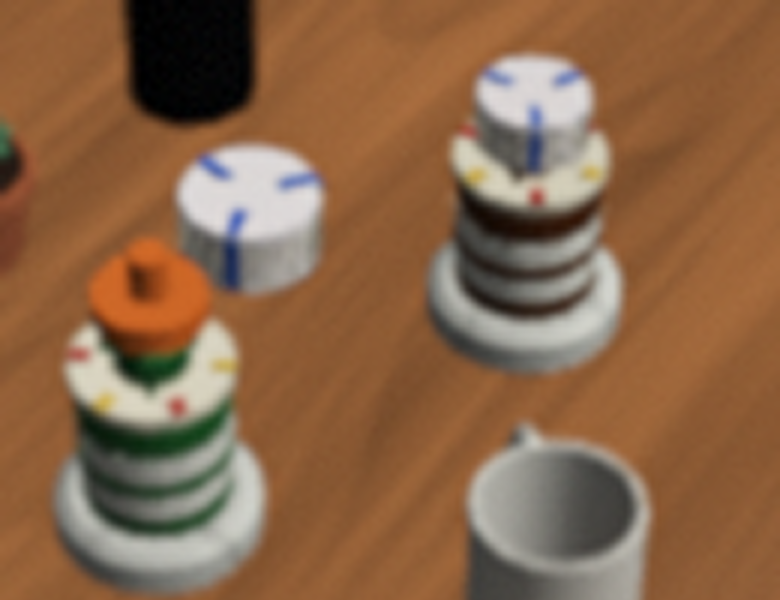

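Crops show: locked cap bars at a1 (125,125),(188,103),(193,165), the cap on the brown collar matching its size. The loose cap lying on the desk is clearly wider, so it is the look-alike. Green collar marks: yellow (541,127),(595,190),(652,135), red (540,165),(650,176).

```bash
python3 - <<'E'
from h import *
from scipy.optimize import least_squares
a=load('a');b=load('b')
A=lambda p:np.array(p)/6+[300,150]-.4
B=lambda p:np.array(p)/6+[255,190]-.4
print('cap top',onz(a,A((166,125)),.138),onz(b,B((534,93)),.138))
print('knob',onz(a,A((608,50)),.163),onz(b,B((148,247)),.163))
def fit(nm,obs,x0):
    # obs: (fn cam, pts, colour)
    def res(x):
        r=[]
        for c,f,p,off in obs:
            q=onz(c,f(p),.1)[0,:2]; 
            an=x[2]+np.radians(off+120*np.arange(3))
            m=x[:2]+x[3]*np.c_[np.cos(an),np.sin(an)]
            d=m-q; r.extend(d[np.argmin((d**2).sum(1))])
        return np.array(r)*1000
    best=min((least_squares(res,[*x0,t,.032]) for t in np.radians(range(0,120,15))),key=lambda s:s.cost)
    print(nm,best.x[:2].round(4),np.degrees(best.x[2])%120,best.x[3],best.cost); print(best.fun.round(1))
Y,R=0,60
fit('green',[(a,A,(541,127),Y),(a,A,(595,190),Y),(a,A,(652,135),Y),(a,A,(540,165),R),(a,A,(650,176),R),(b,B,(78,354),R),(b,B,(177,406),R),(b,B,(104,402),Y),(b,B,(225,366),Y)],(.51,.25))
fit('brown',[(a,A,(102,187),R),(a,A,(200,220),R),(a,A,(135,222),Y),(a,A,(230,185),Y),(b,B,(467,132),R),(b,B,(537,196),R),(b,B,(475,177),Y),(b,B,(592,172),Y)],(.45,.045))
for n,uv,z,c in [('mug',(360,152),.085,a),('mug',(348,268),.085,b),('flaskbase',(350,262),0,a)]:print(n,onz(c,uv,z).round(3))
E
```

```text
cap top [[0.44467363 0.04355731 0.138     ]] [[0.43868981 0.04475188 0.138     ]]
knob [[0.51067798 0.25703919 0.163     ]] [[0.50739296 0.25322795 0.163     ]]
green [0.5091 0.2571] 88.23405007658316 0.03296863326496941 28.396940664003154
[-1.6 -1.6 -2.   0.  -1.6 -1.7 -1.4 -1.3 -2.8  1.2  3.   1.4  1.   1.
  2.4  1.2  3.  -0.4]
brown [0.4429 0.043 ] 68.36624821172981 0.033012719403318076 22.166482850480783
[-1.7 -1.7 -1.8  0.6 -1.9  0.  -3.   0.   2.5  1.2  1.3  0.3  2.6  0.7
  2.  -1.1]
mug [[0.332 0.22  0.085]]
mug [[0.33  0.203 0.085]]
flaskbase [[ 0.689 -0.001  0.   ]]
```

Request:
{"fn": "jog_arm", "kwargs": {
  "delta_pos": [
    [4,12,3],
    [8,24,3],
    [12,36,3],
    [16,48,3],
    [19,56,3],
    [21,61,3],
    [21.6,62.5,3],
    [21.6,62.5,3],
    [21.6,62.5,3],
    [21.6,62.5,3],
    [21.6,62.5,3],
    [21.6,62.5,3]
  ],
  "turn": [0,0,0,0,0,0,0,0,0,0,0,0],
  "grip": [0,0,0,0,0,0,0,0,0,0,0,0]
}}

```text
time_s: 1.65
position: [0.4434, 0.045, 0.2525]
tcp_rot: [[0.93, 0.368, 0.0], [0.368, -0.93, 0.0], [0.0, -0.0, -1.0]]
force: [0.3, 0.1, -0.3]
opening: 1.002
grasp_force: 0.0
```

```bash
python3 - <<'E'
from h import *
c=shot('wrist','wb'); print(proj(c,[[.443,.043,.138],[.509,.257,.163]]))
E
```

```text
[[315.85562346 199.72529573]
 [ 73.94104215  20.06043803]]
```

Request:
{"fn": "jog_arm", "kwargs": {
  "delta_pos": [
    [2,6,1],
    [4,12,2],
    [6,18,2],
    [6.6,21.3,2],
    [6.6,21.3,2],
    [6.6,21.3,2],
    [6.6,21.3,2]
  ],
  "turn": [0,0,0,0,0,0,0],
  "grip": [0.3,0.4,0.4,0.4,0.4,0.4,0.4]
}}

```text
time_s: 2.58
position: [0.509, 0.2539, 0.2725]
tcp_rot: [[0.933, 0.361, -0.001], [0.361, -0.933, -0.001], [-0.001, 0.0, -1.0]]
force: [0.1, 0.7, -1.0]
opening: 0.601
grasp_force: 0.0
```

```bash
python3 - <<'E'
from h import *
d=shot('wrist','wg'); print(proj(d,[[.509,.257,.163]]))
c=load('wb')
cv2.imwrite('pics/w2.png',np.vstack([c['color'][70:370],d['color'][70:370]]))
E
```

```text
[[310.62048535 198.4754138 ]]
```

View pics/w2.png

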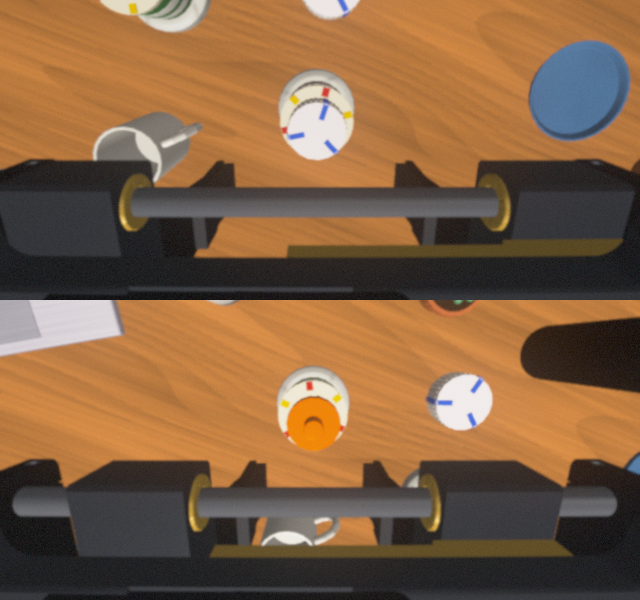

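The wrist views show the cap at about (316,199), where I predicted it, and the cover knob at about (313,198), about 2 px from prediction. Refining with blob code.

```bash
python3 - <<'E'
from h import *
def blob(m,lo,uv):
    n,l,s,ce=cv2.connectedComponentsWithStats(m.astype(np.uint8)); i=l[int(uv[1]),int(uv[0])]; return l==i
d=load('wg');b=d['color'].astype(int); hsv=cv2.cvtColor(d['color'],cv2.COLOR_BGR2HSV)
m=(b[...,2]>170)&(b[...,0]<40)&(b[...,2]-b[...,1]>80)
m[:150]=0
m=blob(m,0,(300,198)); cn=max(cv2.findContours(m.astype(np.uint8),0,1)[0],key=cv2.contourArea)
el=cv2.fitEllipse(cn); print(el, onz(d,np.array(el[0])+0,.138))
c=load('wb'); print('axes',c['camera_from_world'][2,:3])
img=cv2.resize(c['color'][130:240,250:390],None,fx=5,fy=5,interpolation=cv2.INTER_CUBIC)
img2=cv2.resize(d['color'][130:240,250:390],None,fx=5,fy=5,interpolation=cv2.INTER_CUBIC)
cv2.imwrite('pics/w3.png',cv2.resize(np.vstack([img,img2]),None,fx=.545,fy=.545,interpolation=cv2.INTER_AREA))
def bluecent(c,roi):
    x,y,w,h=roi;b=c['color'][y:y+h,x:x+w].astype(int);m=(b[...,0]-b[...,2]>70).astype(np.uint8)
    n,l,s,ce=cv2.connectedComponentsWithStats(m)
    return [(ce[i]+[x,y],s[i,4]) for i in range(1,n) if s[i,4]>8]
bc=bluecent(c,(270,165,95,70)); P=np.array([onz(c,q,.138)[0,:2] for q,_ in bc]); print(bc,P)
m0=np.array([.443,.043])
if len(P)==3:
    A=np.c_[2*P,np.ones(3)];s=np.linalg.solve(A,(P**2).sum(1));m0=s[:2];print('cap ctr',m0, 'r',np.sqrt(s[2]+m0@m0))
print(np.degrees(np.arctan2(*(P-m0).T[::-1])))
E
```

```text
((313.1963806152344, 193.7286834716797), (51.0106201171875, 51.749935150146484), 173.37896728515625) [[0.50834404 0.2544083  0.138     ]]
axes [0.23517863 0.09214475 0.96757447]
[(array([323.21875, 181.875  ]), np.int32(64)), (array([296.29032258, 205.59677419]), np.int32(62)), (array([330.2295082 , 216.37704918]), np.int32(61))] [[0.46051165 0.04294097]
 [0.4314543  0.05738352]
 [0.4332912  0.02510041]]
cap ctr [0.44181635 0.0417793 ] r 0.018731354225890593
[   3.55560213  123.58631088 -117.07313323]
```

View pics/w3.png

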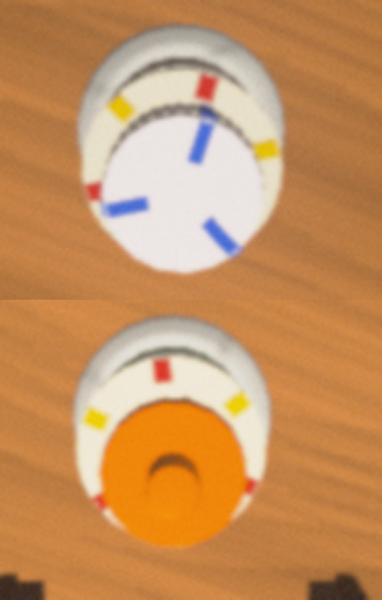

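The crop clearly shows the marks: brown red (207,88),(93,190), yellow (120,108),(265,150); green red (163,371),(250,486),(98,502), yellow (236,404),(96,419).

```bash
python3 - <<'E'
from h import *
from scipy.optimize import least_squares
s=600/ (1100*.545) if 0 else 1
k=5*.545
def fit(nm,c,obs,x0,y0):
    def res(x):
        r=[]
        for p,off in obs:
            q=onz(c,(np.array(p)-[0,y0])/k+[250-.4,130-.4],.1)[0,:2]
            an=x[2]+np.radians(off+120*np.arange(3)); d=x[:2]+.0325*np.c_[np.cos(an),np.sin(an)]-q
            r.extend(d[np.argmin((d**2).sum(1))])
        return np.array(r)*1000
    b=min((least_squares(res,[*x0,t]) for t in np.radians(range(0,120,15))),key=lambda s:s.cost)
    print(nm,b.x[:2].round(4),np.degrees(b.x[2])%120,b.fun.round(1))
fit('brown',load('wb'),[((207,88),60),((93,190),60),((120,108),0),((265,150),0)],(.443,.043),0)
fit('green',load('wg'),[((163,371),60),((250,486),60),((98,502),60),((236,404),0),((96,419),0)],(.509,.257),300)
d=load('wg');print('knob',onz(d,(np.array((174,485))-[0,300])/k+[249.6,129.6],.163))
print(read_state()['position'])
E
```

```text
brown [0.4412 0.0425] 64.48489295014546 [ 0.1  0.5  0.3 -0.6  0.1  0.5 -0.5 -0.3]
green [0.5077 0.2556] 86.86374805627818 [-0.1  0.5 -0.8  1.9  1.7 -2.  -0.2 -1.  -0.5  0.6]
knob [[0.51073042 0.25499733 0.163     ]]
[0.5090236  0.25408444 0.27258203]
```

Request:
{"fn": "jog_arm", "kwargs": {
  "delta_pos": [
    [0,0.1,-4],
    [0,0.1,-8],
    [0,0.1,-11],
    [0,0.1,-12.7],
    [0,0.1,-12.8],
    [0,0.1,-12.8],
    [0,0.1,-12.8],
    [0,0.1,-12.8],
    [0,0.1,-12.8],
    [0,0.1,-12.8]
  ],
  "turn": [0,0,0,0,0,0,0,0,0,0],
  "grip": [0.4,0.4,0.4,0.4,0.4,0.7,1,1,1,1]
}}

```text
time_s: 3.88
position: [0.5092, 0.2568, 0.1448]
tcp_rot: [[0.932, 0.363, 0.001], [0.363, -0.932, 0.0], [0.001, 0.0, -1.0]]
force: [0.7, 0.2, 0.8]
opening: 0.196
grasp_force: 30.0
```

Request:
{"fn": "jog_arm", "kwargs": {
  "delta_pos": [
    [0,0,2],
    [0,0,5],
    [0,-1,10],
    [-1,-5,13],
    [-2.5,-11,13],
    [-4,-17,13],
    [-5,-23,13],
    [-5,-29,13],
    [-3,-35,13],
    [0,-40,13],
    [3.5,-45,13],
    [6,-49,12]
  ],
  "turn": [0,0,0,0,0,0,0,0,0,0,0,0],
  "grip": [1,1,1,1,1,1,1,1,1,1,1,1]
}}

```text
time_s: 5.38
position: [0.5707, -0.2359, 0.2651]
tcp_rot: [[0.932, 0.362, 0.002], [0.362, -0.932, -0.001], [0.002, 0.002, -1.0]]
force: [0.3, 0.1, -0.4]
opening: 0.195
grasp_force: 30.0
```

```bash
python3 - <<'E'
from h import *
a=load('a');b=load('b')
for c in(a,b):
    h=cv2.cvtColor(c['color'],cv2.COLOR_BGR2HSV);m=((h[...,0]>98)&(h[...,0]<118)&(h[...,1]>120)&(h[...,2]>60)).astype(np.uint8)
    n,l,s,ce=cv2.connectedComponentsWithStats(m)
    for i in range(1,n):
        if 300<s[i,4]<3000: print(ce[i],s[i],onz(c,ce[i],.010))
print(onz(a,(301,266),.085),onz(b,(304,160),.085), onz(b,(388,155),.02))
print(read_state()['position'])
E
```

```text
[248.14345288 264.53961635] [ 226  248   45   34 1199] [[ 0.58829787 -0.26259117  0.01      ]]
[464.3973607  284.14369501] [436 257  58  50 682] [[0.89051311 0.22980225 0.01      ]]
[351.40409683 174.33519553] [335 165  34  20 537] [[ 0.57992147 -0.258729    0.01      ]]
[186.51433692 246.02329749] [139 218  76  54 558] [[0.79971494 0.32189821 0.01      ]]
[[ 0.71618344 -0.15853441  0.085     ]] [[ 0.70427294 -0.1482288   0.085     ]] [[ 0.52261642 -0.42799242  0.02      ]]
[ 0.57073508 -0.23593445  0.26508614]
```

Request:
{"fn": "jog_arm", "kwargs": {
  "delta_pos": [
    [1,-1.5,-3],
    [1.3,-2.5,-9],
    [1.3,-2.5,-15],
    [1.3,-2.5,-20],
    [1.3,-2.5,-22.5],
    [1.3,-2.5,-23.5],
    [1.3,-2.5,-23.9],
    [1.3,-2.5,-24.1],
    [1.3,-2.5,-24.1]
  ],
  "turn": [0,0,0,0,0,0,0,0,0],
  "grip": [1,1,1,1,1,1,1,1,1]
}}

```text
time_s: 6.5
position: [0.5828, -0.2587, 0.0247]
tcp_rot: [[0.932, 0.363, 0.002], [0.363, -0.932, -0.001], [0.001, 0.002, -1.0]]
force: [0.5, -0.5, -0.1]
opening: 0.194
grasp_force: 30.0
```

Request:
{"fn": "jog_arm", "kwargs": {
  "delta_pos": [
    [0,0,-0.1],
    [0,0,-0.15],
    [0,0,-0.2]
  ],
  "turn": [0,0,0],
  "grip": [1,1,1]
}}

```text
time_s: 6.88
position: [0.5826, -0.2586, 0.0231]
tcp_rot: [[0.932, 0.363, 0.001], [0.363, -0.932, -0.001], [0.001, 0.001, -1.0]]
force: [-0.8, 1.9, 9.3]
opening: 0.198
grasp_force: 30.0
```

Request:
{"fn": "jog_arm", "kwargs": {
  "delta_pos": [
    [0,0,0],
    [0,0,0],
    [0,0,2],
    [0,0,7],
    [0,0,13],
    [-3,5,18],
    [-6,11,18],
    [-9,17,18],
    [-12,23,18],
    [-14,28,18],
    [-14.1,30.1,18],
    [-14.1,30.1,18]
  ],
  "turn": [0,0,0,0,0,0,0,0,0,0,0,0],
  "grip": [0.5,0.4,0.4,0.4,0.4,0.2,0,0,0,0,0,0]
}}

```text
time_s: 8.38
position: [0.44, 0.0448, 0.2026]
tcp_rot: [[0.93, 0.367, 0.001], [0.367, -0.93, 0.0], [0.001, 0.0, -1.0]]
force: [0.1, 0.5, -0.6]
opening: 1.0
grasp_force: 0.0
```

```bash
python3 - <<'E'
from h import *
a=shot('scene','a2'); b=shot('side','b2'); print(read_state()['position'])
A=cv2.resize(a['color'][235:295,200:300],None,fx=6,fy=6,interpolation=cv2.INTER_CUBIC)
B=cv2.resize(b['color'][145:195,310:410],None,fx=6,fy=4.8,interpolation=cv2.INTER_CUBIC)[:240]
cv2.imwrite('pics/s2.png',np.vstack([A,B]))
E
```

```text
[0.44183565 0.04254919 0.20246268]
```

View pics/s2.png

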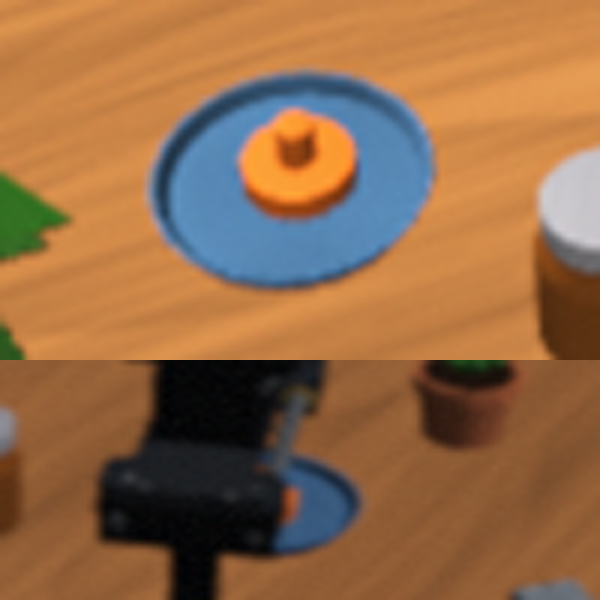

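The cover stands knob up near the middle of the saucer (295,160 in the crop). Next, the cap.

Request:
{"fn": "jog_arm", "kwargs": {
  "delta_pos": [
    [0,0,-4],
    [0,0,-7],
    [0,0,-8.7],
    [0,0,-8.7],
    [0,0,-8.7],
    [0,0,-8.7],
    [0,0,-8.7],
    [0,0,-8.7],
    [0,0,-8.7]
  ],
  "turn": [0,0,0,0,0,0,0,0,0],
  "grip": [0,0,0,0.2,1,1,1,1,1]
}}

```text
time_s: 9.6
position: [0.4417, 0.0425, 0.115]
tcp_rot: [[0.932, 0.364, 0.002], [0.364, -0.932, -0.001], [0.001, 0.001, -1.0]]
force: [-0.1, -1.9, 2.0]
opening: 0.611
grasp_force: 30.0
```

Request:
{"fn": "jog_arm", "kwargs": {
  "delta_pos": [
    [0,0,-0.2],
    [0,0,-0.4],
    [0,0,-0.6],
    [0,0,-0.62],
    [0,0,-0.62]
  ],
  "turn": [0,0,0,0,0],
  "grip": [1,1,1,1,1]
}}

```text
time_s: 10.22
position: [0.4417, 0.0425, 0.1088]
tcp_rot: [[0.932, 0.363, 0.001], [0.363, -0.932, -0.0], [0.001, 0.001, -1.0]]
force: [-0.5, -2.6, 8.5]
opening: 0.61
grasp_force: 30.0
```

Request:
{"fn": "jog_arm", "kwargs": {
  "delta_pos": [
    [0,0,0],
    [0,0,0],
    [0,0,0],
    [0,0,0],
    [0,0,0],
    [0,0,0],
    [0,0,0],
    [0,0,0],
    [0,0,0],
    [0,0,0]
  ],
  "turn": [6,13,20,27,34,41,48,55,60,60],
  "grip": [1,1,1,1,1,1,1,1,1,1]
}}

```text
time_s: 11.48
position: [0.4416, 0.0428, 0.1088]
tcp_rot: [[0.151, 0.989, 0.001], [0.989, -0.151, -0.0], [0.0, 0.001, -1.0]]
force: [-0.1, -0.7, 9.4]
opening: 0.61
grasp_force: 30.0
```

Request:
{"fn": "jog_arm", "kwargs": {
  "delta_pos": [
    [0,0,0.4],
    [0,0,0.8],
    [0,0,1.2],
    [0,0,1.6],
    [0,0,2],
    [0,0,2.5]
  ],
  "turn": [0,0,0,0,0,0],
  "grip": [1,1,1,1,1,1]
}}

```text
time_s: 12.22
position: [0.44, 0.043, 0.1334]
tcp_rot: [[0.151, 0.988, -0.002], [0.989, -0.151, 0.001], [0.0, -0.002, -1.0]]
force: [0.3, 0.5, 0.1]
opening: 0.613
grasp_force: 30.0
```

Request:
{"fn": "jog_arm", "kwargs": {
  "delta_pos": [
    [0,0,4],
    [0,0,8],
    [2,3,10.6],
    [4,7,10.6],
    [6,11,10.6],
    [6.7,12.7,10.6],
    [6.7,12.7,10.6],
    [6.7,12.7,10.6]
  ],
  "turn": [0,0,6,12,18,22,22,22],
  "grip": [1,1,1,1,1,1,1,1]
}}

```text
time_s: 13.22
position: [0.5071, 0.1691, 0.2391]
tcp_rot: [[-0.229, 0.973, -0.002], [0.973, 0.229, -0.001], [-0.0, -0.002, -1.0]]
force: [0.2, 0.9, -1.1]
opening: 0.613
grasp_force: 30.0
```

```bash
python3 - <<'E'
from h import *
c=shot('wrist','wc'); print(proj(c,[[.5085,.2555,.1],[.5085,.2555,.1375],[.5085,.2555,.127]]).round(1), read_state()['position'])
cv2.imwrite('pics/wc1.png',cv2.resize(c['color'][60:360,120:520],None,fx=2,fy=2,interpolation=cv2.INTER_CUBIC))
E
```

```text
[[337.9 101.8]
 [341.2  99.3]
 [340.1 100.1]] [0.50720398 0.16891501 0.23920369]
```

View pics/wc1.png

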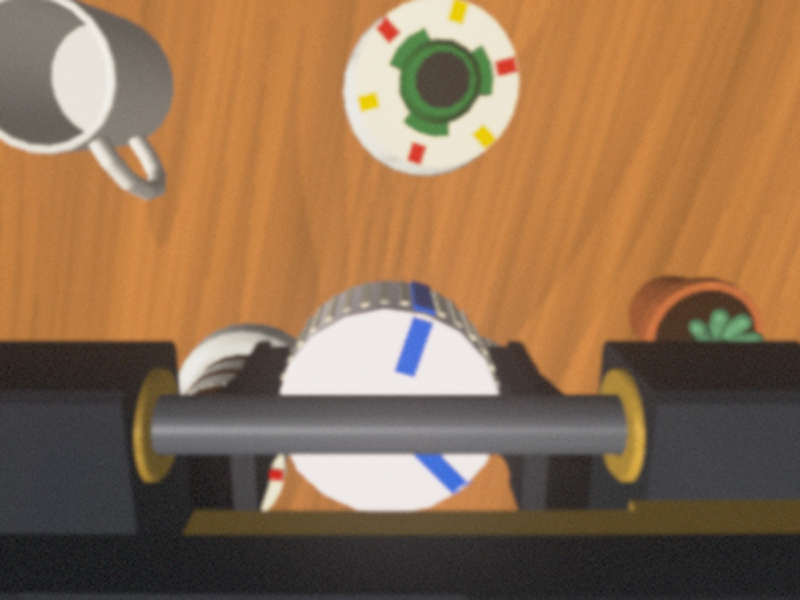

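The cap is held (bar at 415,345) and the green neck is bare. Marks: yellow (459,11),(369,102),(485,137), red (388,30),(507,67),(416,153), pad centre (443,80).

```bash
python3 - <<'E'
from h import *
from scipy.optimize import least_squares
c=load('wc'); px=lambda p:np.array(p)/2+[119.75,59.75]
obs=[((459,11),0),((369,102),0),((485,137),0),((388,30),60),((507,67),60),((416,153),60)]
def res(x):
    r=[]
    for p,o in obs:
        q=onz(c,px(p),.1)[0,:2];an=x[2]+np.radians(o+120*np.arange(3));d=x[:2]+.0325*np.c_[np.cos(an),np.sin(an)]-q
        r.extend(d[np.argmin((d**2).sum(1))])
    return np.array(r)*1e3
b=min((least_squares(res,[.5085,.2555,t]) for t in np.radians(range(0,120,15))),key=lambda s:s.cost)
print(b.x[:2],np.degrees(b.x[2])%120,b.fun.round(1)); print('pad',onz(c,px((443,80)),.1375))
print('cap',onz(c,px((390,410)),.262), read_state()['position'])
P=onz(c,px([(425,322),(405,372)]),.262)[:,:2];v=P[0]-P[1];print('bar',np.degrees(np.arctan2(v[1],v[0]))%120)
P=onz(c,px([(461,487),(425,456)]),.262)[:,:2];v=P[0]-P[1];print('bar',np.degrees(np.arctan2(v[1],v[0]))%120)
E
```

```text
[0.5090032  0.25556674] 86.91168336958523 [ 0.1  0.2 -0.6 -0.1  0.1 -0.2 -0.2  0.4  0.3  0.3  0.4 -0.6]
pad [[0.50865792 0.2551942  0.1375    ]]
cap [[0.50714083 0.17025688 0.262     ]] [0.50720398 0.16891501 0.23920369]
bar 83.05823186766816
bar 89.80565353302899
```

Request:
{"fn": "jog_arm", "kwargs": {
  "delta_pos": [
    [0,4,0],
    [0,8,-2],
    [0,8.6,-6],
    [0,8.6,-9],
    [0,8.6,-9],
    [0,8.6,-9],
    [0,8.6,-9],
    [0,8.6,-9]
  ],
  "turn": [0,0,0,0,0,0,0,0],
  "grip": [1,1,1,1,1,1,1,1]
}}

```text
time_s: 14.28
position: [0.5088, 0.2557, 0.1506]
tcp_rot: [[-0.23, 0.973, 0.002], [0.973, 0.23, 0.001], [0.0, 0.002, -1.0]]
force: [0.9, 0.2, 0.7]
opening: 0.61
grasp_force: 30.0
```

Request:
{"fn": "jog_arm", "kwargs": {
  "delta_pos": [
    [0,0,-1],
    [0,0,-2],
    [0,0,-2.4],
    [0,0,-2.7],
    [0,0,-3],
    [0,0,-3.1],
    [0,0,-3.1]
  ],
  "turn": [0,0,0,0,0,0,0],
  "grip": [1,1,1,1,1,1,1]
}}

```text
time_s: 15.15
position: [0.508, 0.2557, 0.1183]
tcp_rot: [[-0.23, 0.973, -0.0], [0.973, 0.23, -0.0], [0.0, -0.0, -1.0]]
force: [0.2, 0.1, 0.5]
opening: 0.61
grasp_force: 30.0
```

Request:
{"fn": "jog_arm", "kwargs": {
  "delta_pos": [
    [0,0,-0.3],
    [0,0,-0.6],
    [0,0,-0.9],
    [0,0,-1.05],
    [0,0,-1.05],
    [0,0,-1.05]
  ],
  "turn": [0,0,0,0,0,0],
  "grip": [1,1,1,1,1,1]
}}

```text
time_s: 15.9
position: [0.5084, 0.2559, 0.1089]
tcp_rot: [[-0.23, 0.973, 0.001], [0.973, 0.23, 0.0], [0.0, 0.001, -1.0]]
force: [-3.1, -0.6, 8.6]
opening: 0.609
grasp_force: 30.0
```

Request:
{"fn": "jog_arm", "kwargs": {
  "delta_pos": [
    [0,0,-0.03],
    [0,0,-0.03],
    [0,0,-0.03],
    [0,0,-0.03],
    [0,0,-0.03],
    [0,0,-0.03],
    [0,0,-0.03],
    [0,0,-0.03],
    [0,0,-0.03],
    [0,0,-0.03]
  ],
  "turn": [-6,-13,-20,-27,-34,-41,-48,-55,-60,-60],
  "grip": [1,1,1,1,1,1,1,1,1,1]
}}

```text
time_s: 17.15
position: [0.5091, 0.256, 0.1088]
tcp_rot: [[0.728, 0.685, 0.003], [0.685, -0.728, 0.001], [0.002, 0.001, -1.0]]
force: [0.1, -0.6, 8.4]
opening: 0.61
grasp_force: 30.0
```

```bash
python3 - <<'E'
from h import *
s=read_state();print(s['moment'],s['force'])
E
```

```text
[-0.05714987  0.12734596 -0.00534679] [ 0.10528113 -0.64132566  8.38125628]
```

Request:
{"fn": "jog_arm", "kwargs": {
  "delta_pos": [
    [0,0,0.2],
    [0,0,0.4],
    [0,0,0.6],
    [0,0,0.67],
    [0,0,0.67],
    [0,0,0.67]
  ],
  "turn": [0,0,0,0,0,0],
  "grip": [1,1,1,1,1,1]
}}

```text
time_s: 17.9
position: [0.509, 0.2559, 0.1144]
tcp_rot: [[0.728, 0.686, 0.002], [0.686, -0.728, 0.0], [0.002, 0.001, -1.0]]
force: [2.8, 0.8, 3.4]
opening: 0.609
grasp_force: 30.0
```

Request:
{"fn": "jog_arm", "kwargs": {
  "delta_pos": [
    [0,0,0],
    [0,0,0],
    [0,0,0],
    [0,0,4],
    [0,0,9],
    [-1,-5,13],
    [-3,-10,13],
    [-3,-10,13],
    [-3,-10,13]
  ],
  "turn": [0,0,0,0,0,0,0,0,0],
  "grip": [0.2,0,0,0,0,0,0,0,0]
}}

```text
time_s: 19.02
position: [0.478, 0.1558, 0.2441]
tcp_rot: [[0.728, 0.685, -0.0], [0.685, -0.728, 0.0], [0.0, -0.001, -1.0]]
force: [-0.1, 1.0, -0.8]
opening: 0.997
grasp_force: 0.0
```

```bash
python3 - <<'E'
from h import *
a=shot('scene','a3'); w=shot('wrist','w4');shot('side','b3')
P=[[.5088,.2556,.138]]; print(proj(a,P),proj(w,P),read_state()['position'])
A=cv2.resize(a['color'][150:215,360:440],None,fx=5,fy=5,interpolation=cv2.INTER_CUBIC)
u,v=proj(w,P)[0].astype(int);v=max(v,40);u=min(max(u,40),600)
B=cv2.resize(w['color'][v-40:v+60,u-50:u+50],(400,325),interpolation=cv2.INTER_CUBIC)
cv2.imwrite('pics/f.png',np.hstack([A,B]))
E
```

```text
[[399.23756098 164.50059448]] [[249.77101673  91.40068993]] [0.47830813 0.15660643 0.2438145 ]
```

View pics/f.png

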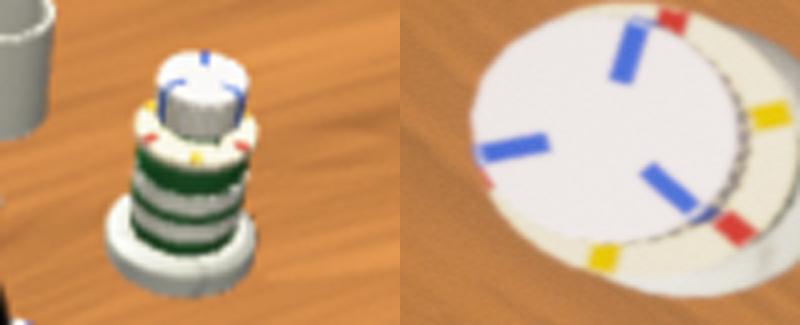

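The cap sits level at the expected locked height (scene crop 203,75, matching the projection at 138 mm). Its bars are at the red marks.

```bash
python3 -c "
from rig import *
print(hand_in())"
```

```text
the job is handed in; nothing more can be done
None
```

The job is handed in: the dust cover stands knob up in the blue saucer, and the white cap is locked on the green bottle, bars at the red marks and down by itself; robot time was about 19 s of the 61 s allowed, and the hand-in returned no verdict.

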